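Swing the push-to-turn drain hook over the drip tray and hang the dipping basket

ROBOT

A 6-joint arm with a two-finger parallel gripper is mounted at the origin on the work surface. World frame = base frame: x ahead of the robot, y to its left, z up, the work surface at z = 0. Lengths are in mm, angles in rad, forces in N, time in s.
With the tool pointing down it reaches from about 275 to 750 mm from the base axis. Payload 10.2 kg.
Tool frame: the origin (TCP) lies at the very end of the fingers, on their centre line; the grasp point (between the pads) lies 19 mm behind it; z points along the fingers, y is the line along which they close (so a half turn about z gives the same grasp; the last joint's range is limited). The gripper opens to 85 mm and grips with 20 to 120 N. Pads are 22 mm wide; open, the fingers measure 114 mm over their backs; the gripper's body (76 mm by 85 mm) begins 54 mm behind the grasp point. The pads swing forward as they close: fully open they stand 13 mm farther back than shut.
Start: joints at [0.937, 0.313, 1.498, -0, 1.331, -0.223], TCP at [209.668, 481.322, 231.294] pointing down, gripper open.
Joint ranges: [-2.94, 2.94], [-0.97, 2.17], [0.19, 2.56], [-1.23, 4.37], [0.02, 3.11], [-2.88, 2.88]. Speed limits (rad/s): [2.39, 2.39, 3.01, 3.14, 3.14, 3.14].

INTERFACE

Orientations are given as a unit quaternion [w, x, y, z].
In Python, from rig import ctrl gives the robot as it stands.
- The arm moves only by the shell command python3 -m inch 'ROWS' [OPENING] [FORCE]. ROWS is text: rows parted by semicolons, each of 6 numbers parted by spaces: the shift along the tool's x, y, z in mm, then the turn, a rotation vector about the tool's x, y, z in units of 6 degrees (1.0 is 6 degrees). A call has exactly 10 rows; each row shifts and turns the commanded pose from where the row before left it, along the tool's axes as they then stand; what a row does not reach is not made up. A row lasts 1/12 s, in which the tool goes at most 41.7 mm and 7.16 degrees, less where a joint would pass 70% of its speed; a pose out of reach is approached as far as the arm can. A call with a gripper value outside its range is refused whole. OPENING is the opening, from 0 (shut) to 1 (fully open), set as the call begins (- or left out, the last holds). The fingers move at their own pace and stop on an object; FORCE is the grip in N (left out, the last holds). Time passes only in rows, so rows that do not move let the fingers close, or fill a call up. It gives the time, the measured TCP pose, the force, the opening and the grip force at its end, in the units of the state.
- ctrl.sense(): the state, without advancing time (a new reading comes with each control period).
- ctrl.capture(name): name is "scene" or "top" or "wrist"; returns a dict with "image" (384x512x3 uint8, red, green, blue), "intrinsics" (3x3 intrinsics, pixels), "D" ([k1, k2, p1, p2, k3] as OpenCV has them; the pictures are not rectified), "rvec" (rotation vector, rad) and "tvec" (3), from world to camera coordinates, as OpenCV has them. Camera axes: x right, y down, z forward; pixel columns grow to the right and rows downward; lengths in mm; the calibration is good to about 2 mm. A picture is of the moment at which its call begins. There is no depth.
- ctrl.finish_job(): hands the job in; it is judged then, once.
The state is a dict: "time_s": time; "joints": joint angles; "dq": joint speeds; "tau": joint torques, N m; "eef_pos": TCP position; "ee_rot": TCP orientation; "force": force on the tool from outside, world axes, zero at the start; "wrist_torque": the same for the moment, N m; "grip_width": opening from 0.0 (shut) to 1.0 (fully open); "grip_force": force on a finger pad.
Only numpy, scipy, OpenCV 4.12 (cv2) and the standard library are available. Lean on these libraries where they do the work, as an engineer would, in place of code of your own. Each camera call takes 0.05 s, during which the arm holds its last target. There are 200 camera calls.

TASK

The wet dipping basket has to drain over the round drip tray. Press the locking knob on top of the drain stand down, turn it until the hook stands over the tray, and let the knob spring fully up so that the hook locks; then hang the basket by its bail in the dip of the hook and let go, so that it hangs still and upright above the tray. Never let the basket touch the stack of clean paper, and do not shift or knock over the ink tin, the bottle or the ink knife.

Things in the scene. Friction and masses are not known exactly. Their poses are not given: they have to be found in the camera images.
- stand: Fixed upright drain stand: flange 52 mm wide, steel post 22 mm thick, and a grey drum 70 mm wide from 116 to 150 mm high. Origin: on the bench, on the post's axis (z up), which is also the turning axis of the hook and knob.
- head: Swivel head: dark collar 66 mm wide (152 to 171 mm high) with a hook of 8 mm round steel rod. Origin on the turning axis, 150 mm above the bench, z up; x points where the hook faces. It turns with the knob, either way, up to 1.75 rad from the start. Knob up: locked (1 degree of play) in one of many notches 15 degrees apart, the start being one. Knob pressed 6.5 mm or more: turns almost freely.
- hook_seat (a point): Lowest point of the hook's V-shaped dip, on top of the rod, where the bail hangs: 120 mm from the turning axis, 154 mm above the bench; a bail in it has its crossbar's centre line 159 mm high. Inwards of the dip the rod is level, centre line 163 mm high. Axes as the head.
- hook_tip (a point): End of the hook's rising tip (centre line; the rod reaches 4 mm further): 143 mm from the turning axis, 172 mm above the bench. The tip has to pass through the bail, under the crossbar, before the bail is lowered into the dip. Axes as the head.
- knob_grip (a point): On the turning axis, in the push-to-turn knob: a black disc 52 mm wide, 6 mm thick, carrying an upright bar to grip, 14 mm thick, 44 mm long (along the hook, this point's x), 26 mm high. Knob up: disc's upper face 188 mm, this point 204 mm, bar's top 214 mm above the bench. Fingertips can rest on the disc to push it.
- knob (a joint): How far the knob is pressed, in m: 0 fully up (locked), 0.008 fully down. A spring lifts it: 4 N at the top, 10 N fully down. Let go between notches it slips into the nearest, turning the head by up to 8 degrees.
- tray: Round shallow steel drip tray, fixed, 150 mm wide, 15 mm high. Origin: centre of its underside. It lies beside the stand, its centre about 120 mm (within 15 mm) from the stand's axis, about 1 rad to the left or right of the hook's starting direction.
- paper: Stack of clean white paper, fixed, 110 mm square, 16 mm high, on the other side of the hook's starting direction. Origin: centre of its underside.
- basket: Loose dipping basket of steel wire with copper plates in it, 0.18 to 0.36 kg: 64 mm (x) by 80 mm (y), rim 45 mm high. A stiff bail of 6 mm rod rises from the middle of its y sides to a crossbar along y, centre line 115 mm high, 60 mm long (opening below it 67 mm high). On the crossbar stands a black grip 16 mm square, 118 to 155 mm high. Origin: centre of its underside, z up.
- basket_grip (a point): Point in the middle of the basket's square grip, 140 mm above the basket's underside, 25 mm above the crossbar's centre line. Axes as the basket.
- tin: Loose closed ink tin, dark steel, 72 mm wide, 80 mm high. Origin: centre of its underside. Leave it alone.
- bottle: Loose blue bottle with a black cap, 72 mm wide, 190 mm high. Origin: centre of its underside. Leave it alone.
- knife: Loose ink knife (flat spatula, wooden handle) lying flat on the far part of the bench. Origin in the knife. Leave it alone.
Things that resemble listed ones, but are neither listed nor needed, are in the scene too. Of the things that look like the stand, the largest one is meant.

How it is judged (in metres and radians):
On the way, in this order (a step that is already met when the one before it is completed fails the run):
1. the knob is pressed at least 5 mm down, the basket still standing on the bench (value of joint knob above 0.005 m and height (world z) of basket below 0.01 m), for 0.1 s.
2. the hook's dip is over the tray (within 35 mm of its centre, seen from above), the knob is fully up again, the basket still stands on the bench (horizontal distance between hook_seat and tray below 0.035 m and value of joint knob below 0.002 m and height (world z) of basket below 0.01 m), for 0.2 s.
At the end, for the whole second after the job is handed in: Hook dip within 35 mm of the tray centre seen from above; knob up within 2 mm; basket hanging by its bail in the dip, its weight on the hook, grip within 20 mm of the dip from above, underside 36 to 52 mm above the bench, tilt under 0.2 rad, slower than 50 mm/s (horizontal distance between hook_seat and tray below 0.035 m and value of joint knob below 0.002 m and contact force between basket and head above 0.8 N and height (world z) of basket between 0.036 and 0.052 m and horizontal distance between basket_grip and hook_seat below 0.02 m and angle between basket's own z axis and vertical below 0.2 rad and linear speed of basket below 0.05 m/s); the robot touches nothing.
It fails at once if the basket touches the clean paper (contact force between basket and paper above 0.3 N).
It fails at once if the ink tin is shifted over 30 mm or tipped (distance of tin from where it was at the start of the episode above 0.03 m or angle between tin's own z axis and vertical above 0.4 rad).
It fails at once if the bottle is shifted over 30 mm or tipped (distance of bottle from where it was at the start of the episode above 0.03 m or angle between bottle's own z axis and vertical above 0.4 rad).
It fails at once if the ink knife is shifted over 30 mm (distance of knife from where it was at the start of the episode above 0.03 m).
It also fails if it takes over 72 s, if anything falls off the work surface, if the arm or the gripper's body presses on something with over 40 N, if the wrist force passes 120 N, or if a joint passes its speed limit or range.

## Working session

There is one attempt and no reset: what is moved stays moved. The work goes in short steps, Python scripts to look and compute and a shell command to move; the robot and the scene stay as the last step left them, time stands still between calls to the robot, and variables do not carry over. Pictures are saved under pics/ and viewed, at most 10 in all, crops included, and the job is handed in when it is done.

```bash
mkdir -p pics; ls; cat > h.py <<'E'
from rig import ctrl
import numpy as np, cv2
def snap(n,f):
    c=ctrl.capture(n); cv2.imwrite('pics/'+f+'.png',cv2.cvtColor(c['image'],cv2.COLOR_RGB2BGR)); 
    np.savez('pics/'+f+'.npz',**c); return c
def px(f,u,v,z):
    c=np.load('pics/'+f+'.npz'); n=cv2.undistortPoints(np.array([[[u,v]]],float),c['intrinsics'],c['D'])[0,0]
    R=cv2.Rodrigues(c['rvec'])[0]; o=-R.T@c['tvec'].ravel(); d=R.T@np.array([n[0],n[1],1]); return o+d*(z-o[2])/d[2]
def proj(f,p):
    c=np.load('pics/'+f+'.npz'); return cv2.projectPoints(np.array(p,float).reshape(-1,1,3),c['rvec'],c['tvec'],c['intrinsics'],c['D'])[0][:,0]
E
python3 - <<'E'
from h import *
for n in('scene','top'): 
    c=snap(n,n+'0'); R=cv2.Rodrigues(c['rvec'])[0]; print(n,(-R.T@np.ravel(c['tvec'])).round())
s=ctrl.sense(); print(s)
a=cv2.imread('pics/top0.png'); cv2.imwrite('pics/top0b.png',cv2.resize(a,(800,600)))
E
```

```text
pics
scene [1459.  162.  920.]
top [ 446.  -20. 1317.]
{'time_s': 0.1, 'joints': array([ 9.36624257e-01,  3.13397476e-01,  1.49832092e+00, -1.52786427e-06,
        1.33098122e+00, -2.23392951e-01]), 'dq': array([ 0.00079959, -0.0018765 , -0.00141515, -0.0006319 , -0.0008148 ,
        0.00073715]), 'tau': array([ 2.26147284e-03, -4.12901938e+01, -2.60145664e+01, -2.14323545e-04,
        2.99615953e-03, -1.83813967e-05]), 'eef_pos': array([209.52552931, 481.14827945, 230.80567308]), 'ee_rot': array([-2.29441712e-04,  2.03948337e-01,  9.78981496e-01, -5.03682388e-04]), 'force': array([-0.31004814, -0.0367203 , -0.37222862]), 'wrist_torque': array([0.01823596, 0.02737702, 0.00960365]), 'grip_force': 0.0, 'grip_width': 1.0003148742755745}
```

View pics/top0b.png

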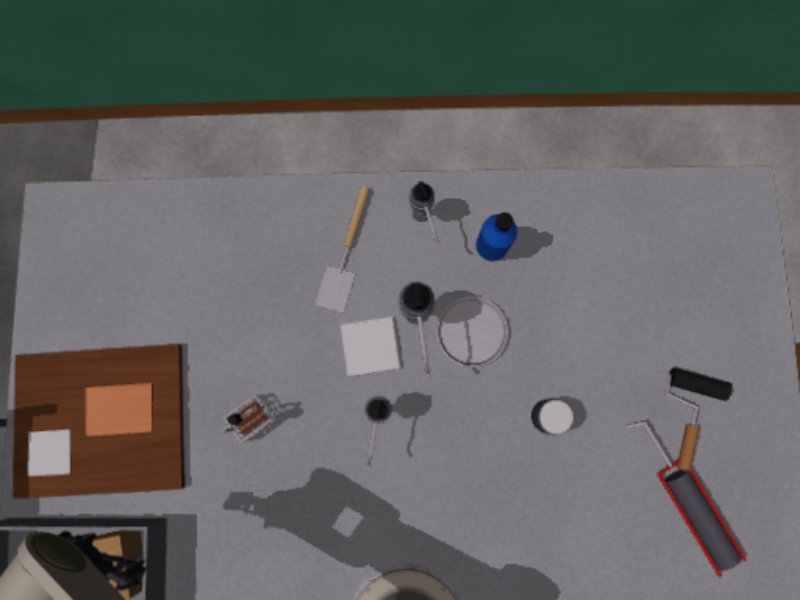

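View pics/scene0.png

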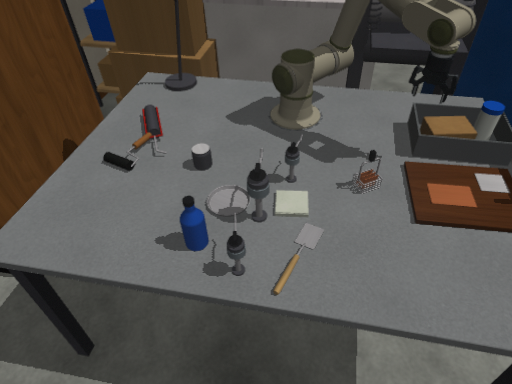

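The overhead view (800 px scale) shows three stands, at (417,300), (422,195) and (378,410). The middle one is the largest, and its hook points to (427,372). The tray is at (473,330), so it lies to the right of the hook. The paper is at (370,347) and the basket at (248,417). The bottle is at (497,237), the tin at (554,416) and the knife at (345,250). I choose the stand at (417,300) and check it in a close crop.

```bash
python3 - <<'E'
import cv2,numpy as np
a=cv2.imread('pics/top0.png')
A=cv2.resize(a[165:265,215:335],(480,400),interpolation=3)
B=cv2.resize(a[240:300,135:205],(320,274),interpolation=3)  # x4.571
s=cv2.imread('pics/scene0.png')
C=cv2.resize(s[145:200,345:395],(182,200),interpolation=3)
D=cv2.resize(s[140:230,195:305],(244,200),interpolation=3)
o=np.zeros((600,800,3),np.uint8);o[:400,:480]=A;o[:274,480:]=B;o[400:,:244]=D;o[400:,300:482]=C
cv2.imwrite('pics/crop1.png',o)
E
```

```text
(no output)
```

View pics/crop1.png

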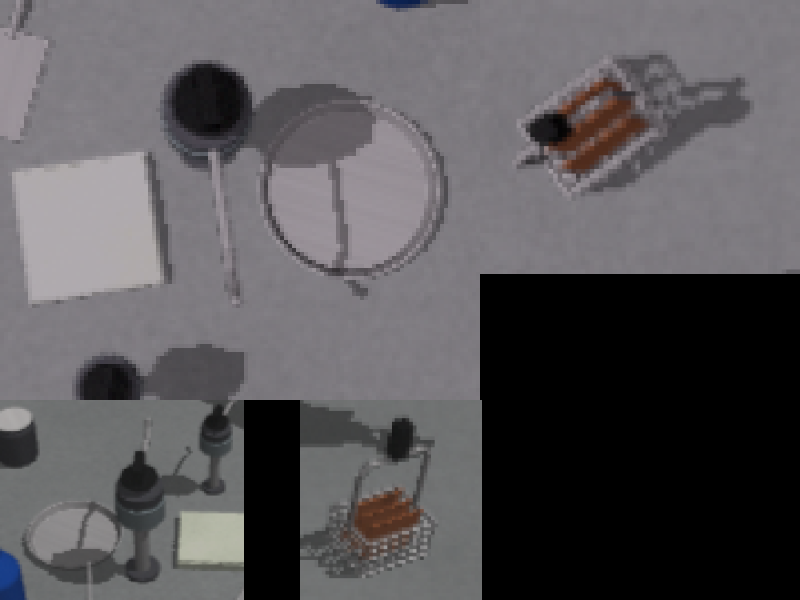

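```bash
python3 - <<'E'
from h import *
k=px('top0',267.5,190.5,190); t=px('top0',274,240,172); tr=px('top0',303.3,212,15)
print('knob',k,'tip',t,'tray',tr); 
a=lambda v:np.degrees(np.arctan2(v[1],v[0]))
print('hookdir',a(t-k),np.linalg.norm((t-k)[:2]),'traydir',a(tr-k),np.linalg.norm((tr-k)[:2]))
print('grip',px('top0',150.1,268.2,145))
q=lambda x,y:(135+(x-480)/4.571,240+y/4.571)
for x,y in((617,60),(522,125),(575,192),(668,125)): print(px('top0',*q(x,y),45))
print(px('scene0',362,162.9,115),px('scene0',380.7,157.4,115),'gripscene',px('scene0',345+100/3.64,145+40/3.64,140))
print('tin',px('top0',554*.64,416*.64,80),'bottle',px('top0',504*.64,220*.64,190),'small stand',px('top0',378*.64,410*.64,130),px('top0',370*.64,463*.64,120))
print('paper',px('top0',370*.64,347*.64,16))
E
```

```text
knob [635.80997456 -36.95175995 190.        ] tip [495.04022666 -52.4871077  172.        ] tray [ 591.22696799 -155.54938781   15.        ]
hookdir -173.70232307673035 141.62439392627834 traydir -110.602154144831 126.70059908799985
grip [421.21598931 309.51296988 145.        ]
[465.64958373 290.82703255  45.        ]
[422.05591269 356.5510922   45.        ]
[375.96336478 318.77557708  45.        ]
[420.52730587 254.73945458  45.        ]
[442.15183664 283.34204843 115.        ] [401.32708874 345.39319042 115.        ] gripscene [431.1259159  313.29784882 140.        ]
tin [ 413.51027615 -299.85724224   80.        ] bottle [ 780.01377767 -201.69258417  190.        ] small stand [433.18663744  42.25220253 130.        ] [334.97988067  59.16935064 120.        ]
paper [562.55809882  63.18171989  16.        ]
```

Stand axis ≈ (636,-37), hook direction ≈ -173.7°, tray ≈ (591,-156) in direction -110.6°. So the hook needs +60° (4 notches). First I move above the knob.

```bash
cat >> h.py <<'E'
from scipy.spatial.transform import Rotation as Ro
def plan(p,psi):
    """tool-frame shift (mm, before turning) and turn about tool z (units of 6 deg) to a tool-down pose; psi=angle of tool x"""
    s=ctrl.sense(); w,x,y,z=s['ee_rot']; R=Ro.from_quat([x,y,z,w]).as_matrix()
    c,q=np.cos(np.radians(psi)),np.sin(np.radians(psi)); G=np.array([[c,q,0],[q,-c,0],[0,0,-1]]).T
    rv=Ro.from_matrix(R.T@G).as_rotvec(degrees=True)/6
    print('t',s['time_s'],'pos',s['eef_pos'].round(1),'psi',np.degrees(np.arctan2(R[1,0],R[0,0])).round(1),'F',s['force'].round(1),'w',round(float(s['grip_width']),3),'gf',s['grip_force'],'q',s['joints'].round(2))
    print('shift now-axes',(R.T@(np.array(p)-s['eef_pos'])).round(1),'shift goal-axes',(G.T@(np.array(p)-s['eef_pos'])).round(1),'turn',rv.round(2))
E
R='-30 -15.3 -4 0 0 0'
python3 -m inch '-30 -15.3 -4 0 0 0;-30 -15.3 -4 0 0 0;-30 -15.3 -4 0 0 0;-30 -15.3 -4 0 0 0;-30 -15.3 -4 0 0 0;-30 -15.3 -4 0 0 0;-30 -15.3 -4 0 0 0;-30 -15.3 -4 0 0 0;-30 -15.3 -4 0 0 0;-30 -15.3 -4 0 0 0'
python3 -m inch '-30 -15.3 -4 0 0 0;-30 -15.3 -4 0 0 0;-30 -15.3 -4 0 0 0;-30 -15.3 -4 0 0 0;-30 -15.3 -4 0 0 0;-30 -15.3 -4 0 0 0;-30 -15.3 -4 0 0 0;-30 -15.3 -4 0 0 0;-30 -15.3 -4 0 0 0;-30 -15.3 -4 0 0 0'
python3 -c "
from h import *
plan([636,-37,310],6.3)"
```

```text
time_s: 0.93
eef_pos: [424.3, 219.7, 271.3]
ee_rot: [-0.0, 0.204, 0.979, -0.0]
force: [-0.8, 0.0, 0.4]
grip_width: 1.001
grip_force: 0.0
time_s: 1.77
eef_pos: [638.2, -40.2, 311.1]
ee_rot: [-0.0, 0.204, 0.979, 0.0]
force: [0.2, 0.9, 0.4]
grip_width: 1.0
grip_force: 0.0
t 1.7667 pos [638.2 -40.2 311.1] psi 156.5 F [0.2 0.9 0.4] w 1.0 gf 0.0 q [-0.25  0.55  0.94  0.    1.65 -1.41]
shift now-axes [3.3 2.1 1.1] shift goal-axes [-1.9 -3.5  1.1] turn [-1.000e-02 -0.000e+00  2.503e+01]
```

```bash

python3 -m inch '0 0 0 0 0 1;0 0 0 0 0 1;0 0 0 0 0 1;0 0 0 0 0 1;0 0 0 0 0 1;0 0 0 0 0 1;0 0 0 0 0 1;0 0 0 0 0 1;0 0 0 0 0 1;0 0 0 0 0 1' >/dev/null
python3 -m inch '0 0 0 0 0 1;0 0 0 0 0 1;0 0 0 0 0 1;0 0 0 0 0 1;0 0 0 0 0 1;0 0 0 0 0 1;0 0 0 0 0 1;0 0 0 0 0 1;0 0 0 0 0 1;0 0 0 0 0 1' >/dev/null
python3 -m inch '0 0 0 0 0 1;0 0 0 0 0 1;0 0 0 0 0 1;0 0 0 0 0 1;0 0 0 0 0 1;0 0 0 0 0 0;0 0 0 0 0 0;0 0 0 0 0 0;0 0 0 0 0 0;0 0 0 0 0 0'
python3 -c "
from h import *
plan([636,-37,310],6.3); snap('wrist','w1')
print(proj('w1',[[636,-37,214],[636,-37,188],[495,-52,172]]))
a=cv2.imread('pics/w1.png'); cv2.imwrite('pics/w1b.png',cv2.resize(a,(800,600)))"
```

```text
time_s: 4.27
eef_pos: [637.6, -38.8, 311.2]
ee_rot: [-0.0, 0.998, 0.057, -0.0]
force: [0.0, -0.4, 0.4]
grip_width: 1.0
grip_force: 0.0
t 4.2667 pos [637.6 -38.8 311.2] psi 6.5 F [ 0.  -0.4  0.4] w 1.0 gf 0.0 q [-0.24  0.55  0.95  0.    1.65  1.21]
shift now-axes [-1.3 -2.   1.2] shift goal-axes [-1.3 -2.   1.2] turn [-0.    0.    0.04]
[[248.87082951 191.5378952 ]
 [249.2242601  183.16051507]
 [248.72919382 311.69781463]]
```

View pics/w1b.png

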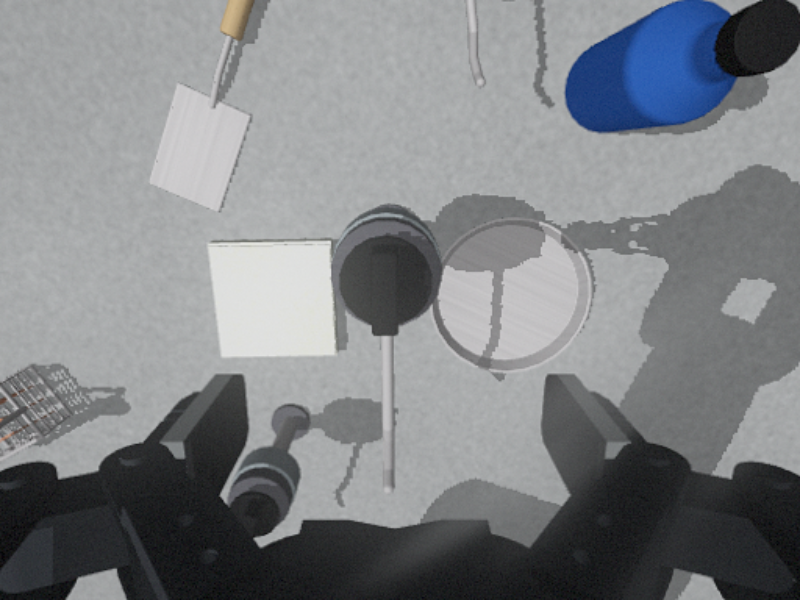

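The wrist view (800 px scale) shows the knob disc centred near (387,281), with its bar along x≈384 from y=250 to 333. The hook tip is at (388,490) and the tray centre at (514,295).

```bash
python3 -c "
from h import *
s=1.5625
print('disc',px('w1',387/s,281/s,188)); print('barnear',px('w1',385/s,327/s,214),'top far',px('w1',383/s,248/s,214))
print('tip',px('w1',388/s,490/s,172),'tray',px('w1',514/s,295/s,15))
k=px('w1',386/s,281/s,188);t=px('w1',388/s,490/s,172);d=t-k;print(np.degrees(np.arctan2(d[1],d[0])),np.hypot(d[0],d[1]))
plan([637,-36,190],6.3)"
```

```text
disc [638.80230617 -35.34309737 188.        ]
barnear [621.04441169 -36.66483797 214.        ] top far [661.72706819 -31.25355773 214.        ]
tip [492.6789976  -51.83050039 172.        ] tray [ 595.24721332 -155.02434556   15.        ]
-173.3465111304446 147.05079532326266
t 4.3167 pos [637.5 -38.8 311.3] psi 6.5 F [ 0.4 -0.4 -0. ] w 0.999 gf 0.0 q [-0.24  0.55  0.95 -0.    1.65  1.21]
shift now-axes [ -0.2  -2.9 121.3] shift goal-axes [ -0.2  -2.9 121.3] turn [-0.    0.    0.04]
```

```bash

python3 -m inch '1.4 -3.7 15 0 0 0;0 0 15 0 0 0;0 0 15 0 0 0;0 0 15 0 0 0;0 0 15 0 0 0;0 0 15 0 0 0;0 0 12 0 0 0;0 0 10 0 0 0;0 0 7 0 0 0;0 0 0 0 0 0'
python3 -m inch '0 0 0 0 0 0;0 0 0 0 0 0;0 0 0 0 0 0;0 0 0 0 0 0;0 0 0 0 0 0;0 0 0 0 0 0;0 0 0 0 0 0;0 0 0 0 0 0;0 0 0 0 0 0;0 0 0 0 0 0' 0 40
```

```text
time_s: 5.15
eef_pos: [638.1, -34.9, 190.9]
ee_rot: [-0.0, 0.998, 0.057, -0.001]
force: [-0.3, 0.8, 0.2]
grip_width: 1.003
grip_force: 0.0
time_s: 5.98
eef_pos: [638.5, -33.7, 192.9]
ee_rot: [-0.001, 0.998, 0.057, 0.0]
force: [-2.1, 5.9, 3.3]
grip_width: 0.153
grip_force: 44.4
```

```bash

python3 -m inch '0 -1 1 0 0 0;0 0 1 0 0 0;0 0 1 0 0 0;0 0 1 0 0 0;0 0 1 0 0 0;0 0 1 0 0 0;0 0 1 0 0 0;0 0 0 0 0 0;0 0 0 0 0 0;0 0 0 0 0 0' 0 60
```

```text
time_s: 6.82
eef_pos: [638.5, -33.6, 186.3]
ee_rot: [-0.0, 0.998, 0.057, 0.001]
force: [-3.1, 4.1, 8.2]
grip_width: 0.145
grip_force: 65.0
```

```bash

python3 -m inch '0 0 1 0 0 0;0 0 1 0 0 0;0 0 1 0 0 0;0 0 0 0 0 0;0 0 0 0 0 0;0 0 0 0 0 -.2;0 0 0 0 0 -.4;0 0 0 0 0 -.4;0 0 0 0 0 -.5;0 0 0 0 0 -.5' 0 60
python3 -c "
from h import *
plan([638.5,-34,183],66.4)"
```

```text
time_s: 7.65
eef_pos: [638.6, -33.5, 184.8]
ee_rot: [0.0, 0.987, 0.162, 0.001]
force: [-7.1, 4.6, 17.5]
grip_width: 0.145
grip_force: 66.5
t 7.65 pos [638.6 -33.5 184.8] psi 18.6 F [-7.1  4.6 17.5] w 0.145 gf 66.46828651428223 q [-0.24  0.6   1.19  0.    1.35  1.01]
shift now-axes [-0.3  0.4  1.8] shift goal-axes [-0.5  0.1  1.8] turn [ 0.01 -0.02 -7.96]
```

```bash

python3 -m inch '0 0 0 0 0 -.5;0 0 0 0 0 -.5;0 0 0 0 0 -.5;0 0 0 0 0 -.5;0 0 0 0 0 -.5;0 0 0 0 0 -.5;0 0 0 0 0 -.5;0 0 0 0 0 -.5;0 0 0 0 0 -.5;0 0 0 0 0 -.5'
python3 -m inch '0 0 0 0 0 -.5;0 0 0 0 0 -.5;0 0 0 0 0 -.5;0 0 0 0 0 -.5;0 0 0 0 0 -.5;0 0 0 0 0 -.5;0 0 0 0 0 0;0 0 0 0 0 0;0 0 0 0 0 0;0 0 0 0 0 0'
python3 -c "
from h import *
plan([638.5,-34,183],66.6)"
```

```text
time_s: 8.48
eef_pos: [638.5, -33.2, 184.8]
ee_rot: [-0.0, 0.911, 0.412, 0.001]
force: [-7.4, 7.3, 17.0]
grip_width: 0.147
grip_force: 66.5
time_s: 9.32
eef_pos: [638.3, -33.0, 184.8]
ee_rot: [-0.0, 0.836, 0.548, 0.001]
force: [-8.9, 7.3, 17.3]
grip_width: 0.149
grip_force: 66.6
t 9.3167 pos [638.3 -33.  184.8] psi 66.5 F [-8.9  7.3 17.3] w 0.149 gf 66.6008448600769 q [-0.24  0.6   1.19  0.    1.35  0.17]
shift now-axes [-0.9  0.6  1.8] shift goal-axes [-0.9  0.6  1.8] turn [ 0.01 -0.02 -0.02]
```

```bash

python3 -m inch '0 0 -1 0 0 0;0 0 -1 0 0 0;0 0 -1 0 0 0;0 0 -1 0 0 0;0 0 -1 0 0 0;0 0 -1 0 0 0;0 0 -1 0 0 0;0 0 -1 0 0 0;0 0 -1 0 0 0;0 0 -1 0 0 0'
python3 -m inch '0 0 0 0 0 0;0 0 0 0 0 0;0 0 0 0 0 0;0 0 0 0 0 0;0 0 0 0 0 0;0 0 0 0 0 0;0 0 0 0 0 0;0 0 0 0 0 0;0 0 0 0 0 0;0 0 0 0 0 0' 1
python3 -m inch '0 0 0 0 0 0;0 0 -10 0 0 0;0 0 -15 0 0 0;0 0 -15 0 0 0;0 0 -20 0 0 0;0 0 -20 0 0 0;0 0 -20 0 0 0;0 0 -20 0 0 0;0 0 0 0 0 0;0 0 0 0 0 0'
python3 -c "
from h import *
snap('wrist','w2'); snap('top','top2')
a=cv2.imread('pics/w2.png'); b=cv2.imread('pics/top2.png')
o=np.zeros((600,800,3),np.uint8);o[:384,:512]=a;o[384:,:250]=cv2.resize(b[180:266,235:335],(250,216));
o[300:,512:]=cv2.resize(b[240:300,135:195],(288,300),interpolation=3);cv2.imwrite('pics/w2b.png',o)
plan([424,309,260],33.5)"
```

```text
time_s: 10.15
eef_pos: [638.2, -33.0, 192.5]
ee_rot: [-0.001, 0.836, 0.548, 0.0]
force: [-3.2, 5.4, 4.5]
grip_width: 0.146
grip_force: 64.6
time_s: 10.98
eef_pos: [638.4, -34.0, 192.3]
ee_rot: [-0.0, 0.836, 0.548, 0.0]
force: [-0.2, -0.7, 0.3]
grip_width: 1.001
grip_force: 0.0
time_s: 11.82
eef_pos: [638.6, -34.0, 313.5]
ee_rot: [0.001, 0.836, 0.548, 0.001]
force: [-0.1, -0.5, -1.1]
grip_width: 0.995
grip_force: 0.0
t 11.9167 pos [638.2 -34.  311.3] psi 66.5 F [-0.1  0.5  0. ] w 1.003 gf 0.0 q [-0.24  0.55  0.94 -0.    1.65  0.17]
shift now-axes [ 228.9 -333.2   51.8] shift goal-axes [  10.7 -404.2   51.3] turn [-0.01  0.01  5.49]
```

View pics/w2b.png

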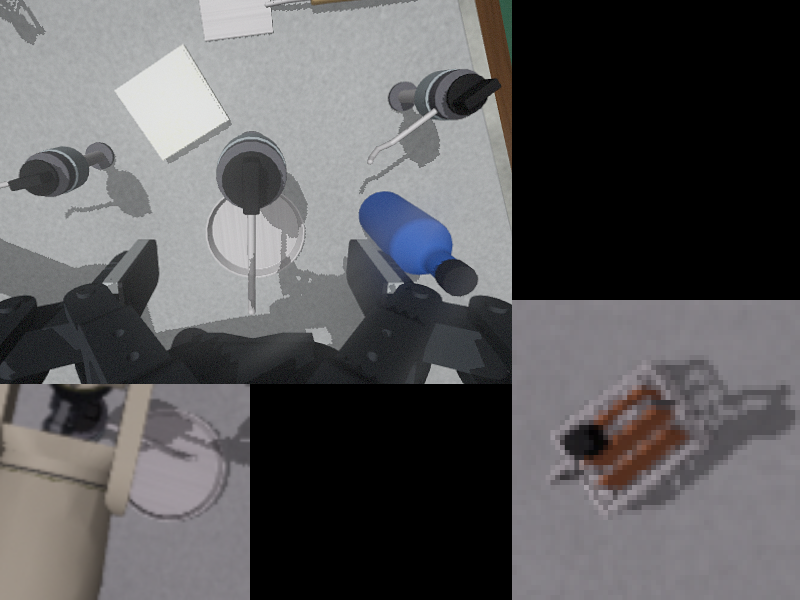

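The wrist view shows the hook now over the tray. Its tip is at (251,313), the knob at (252,176) and the tray rim centre at (255,232). The basket is still standing where it was. Next I move above the basket.

```bash

python3 -m inch '23 -33 0 0 0 0;23 -33 0 0 0 0;23 -33 0 0 0 0;23 -33 0 0 0 0;23 -33 0 0 0 0;23 -33 0 0 0 0;23 -33 0 0 0 0;23 -33 0 0 0 0;23 -33 0 0 0 0;22 -33 0 0 0 0'
python3 -m inch '0 0 0 0 0 .8;0 0 0 0 0 .8;0 0 0 0 0 .8;0 0 0 0 0 .8;0 0 0 0 0 .8;0 0 0 0 0 .8;0 0 0 0 0 .7;0 0 0 0 0 0;0 0 0 0 0 0;0 0 0 0 0 0'
python3 -c "
from h import *
k=np.array([638.4,-34,188]);t=px('w2',251.5,313,172);tr=px('w2',255,232,15);d=t-k
h=np.arctan2(d[1],d[0]);s=k[:2]+120*np.array([np.cos(h),np.sin(h)]);print('hook',np.degrees(h),np.hypot(*d[:2]),'seat',s,'tray',tr,'disc',px('w2',252,176,188))
plan([424,309,260],33.5)
snap('wrist','w3')
print(proj('w3',[[424,309,155],[424,309,118]]))
cv2.imwrite('pics/w3b.png',cv2.resize(cv2.imread('pics/w3.png'),(800,600)))"
```

```text
time_s: 12.75
eef_pos: [425.6, 309.0, 311.3]
ee_rot: [-0.0, 0.836, 0.548, -0.001]
force: [0.9, -0.1, 1.0]
grip_width: 1.003
grip_force: 0.0
time_s: 13.58
eef_pos: [427.2, 307.7, 311.8]
ee_rot: [0.0, 0.957, 0.289, -0.0]
force: [0.2, -0.6, -0.5]
grip_width: 1.001
grip_force: 0.0
hook -113.59831062014781 146.67221348220815 seat [ 590.36135842 -143.96494403] tray [ 593.63796621 -149.27067539   15.        ] disc [640.45410776 -30.54357835 188.        ]
t 13.5833 pos [427.2 307.7 311.8] psi 33.6 F [ 0.2 -0.6 -0.5] w 1.001 gf 0.0 q [ 0.4   0.27  1.34 -0.    1.53  1.39]
shift now-axes [-1.9 -2.8 51.8] shift goal-axes [-1.9 -2.9 51.8] turn [-0.    0.01  0.01]
[[248.79496572 174.46860644]
 [249.20632644 166.66724342]]
```

View pics/w3b.png

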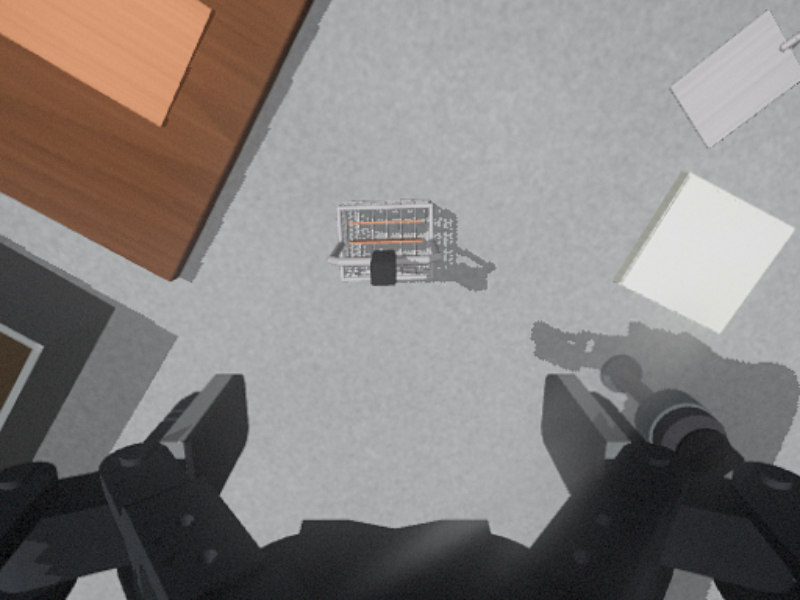

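The wrist view shows the basket square to the image. Its grip is at (384,268), with the top face centred near (384,272), and the crossbar runs along image x at y≈260.

```bash
python3 -c "
from h import *
s=1.5625
p=px('w3',384/s,272.5/s,155);print(p, px('w3',384/s,260.5/s,118))
for u in((337,207),(433,204)): print(px('w3',u[0]/s,u[1]/s,45))
plan([p[0],p[1],123],33.5)"
```

```text
[422.42908329 311.49136839 155.        ] [421.88866829 312.07725232 118.        ]
[424.33566653 361.49335602  45.        ]
[469.74127724 297.42510796  45.        ]
t 13.6333 pos [427.2 307.7 311.9] psi 33.6 F [-0.7 -0.3 -0.2] w 0.998 gf 0.0 q [ 0.4   0.27  1.34 -0.    1.53  1.39]
shift now-axes [ -1.8  -5.8 189. ] shift goal-axes [ -1.9  -5.8 188.9] turn [-0.    0.01  0.01]
```

```bash

python3 -m inch '-1.9 -5.8 20 0 0 0;0 0 25 0 0 0;0 0 25 0 0 0;0 0 25 0 0 0;0 0 25 0 0 0;0 0 20 0 0 -.2;0 0 20 0 0 0;0 0 15 0 0 0;0 0 12 0 0 0;0 0 0 0 0 0'
python3 -m inch '0 0 0 0 0 0;0 0 0 0 0 0;0 0 0 0 0 0;0 0 0 0 0 0;0 0 0 0 0 0;0 0 0 0 0 0;0 0 0 0 0 0;0 0 0 0 0 0;0 0 0 0 0 0;0 0 0 0 0 0' 0 60
python3 -m inch '0 0 -2 0 0 0;0 0 -4 0 0 0;0 0 -6 0 0 0;0 0 -10 0 0 0;0 0 -10 0 0 0;0 0 -10 0 0 0;0 0 0 0 0 0;0 0 0 0 0 0;0 0 0 0 0 0;0 0 0 0 0 0' 0 60
```

```text
time_s: 14.47
eef_pos: [421.4, 311.0, 123.0]
ee_rot: [0.0, 0.954, 0.298, -0.002]
force: [0.5, -1.1, -1.2]
grip_width: 0.995
grip_force: 0.0
time_s: 15.3
eef_pos: [422.6, 311.7, 125.6]
ee_rot: [-0.0, 0.955, 0.298, 0.0]
force: [-1.0, 2.0, 4.8]
grip_width: 0.18
grip_force: 59.3
time_s: 16.13
eef_pos: [422.3, 311.4, 166.8]
ee_rot: [0.0, 0.955, 0.298, -0.001]
force: [0.4, 0.4, -2.2]
grip_width: 0.173
grip_force: 58.6
```

```bash

python3 -m inch '0 0 -10 0 0 0;0 0 -20 0 0 0;0 0 -28 0 0 0;0 0 -28 0 0 0;0 0 -28 0 0 0;0 0 -28 0 0 0;0 0 -28 0 0 0;0 0 -28 0 0 0;0 0 -20 0 0 0;0 0 -5 0 0 0' 0 90
python3 -m inch '-3 8 0 0 0 0;-6 17 0 0 0 0;-9 25 0 0 0 0;-10 28 0 0 0 0;-10 28 0 0 0 0;-10 28 0 0 0 0;-10 28 0 0 0 0;-10 28 0 0 0 0;-10 28 0 0 0 0;-10 28 0 0 0 0'
python3 -m inch '-10 28 0 0 0 0;-10 28 0 0 0 0;-10 28 0 0 0 0;-10 28 0 0 0 0;-10 28 0 0 0 0;-10 28 0 0 0 0;-10 28 0 0 0 0;-10 28 0 0 0 0;-8 22 0 0 0 0;-4 12 0 0 0 0'
python3 -m inch '0 0 0 0 0 -.6;0 0 0 0 0 -.6;0 0 0 0 0 -.6;0 0 0 0 0 -.6;0 0 0 0 0 -.6;0 0 0 0 0 -.6;0 0 0 0 0 -.6;0 0 0 0 0 -.6;0 0 0 0 0 -.5;0 0 0 0 0 0'
python3 -c "
from h import *
plan([562.3,-208.1,201],66.4)"
```

```text
time_s: 16.97
eef_pos: [422.8, 311.6, 394.1]
ee_rot: [-0.0, 0.955, 0.298, 0.003]
force: [0.2, -0.2, -2.1]
grip_width: 0.171
grip_force: 90.1
time_s: 17.8
eef_pos: [489.7, 57.2, 388.6]
ee_rot: [-0.001, 0.955, 0.298, -0.001]
force: [-0.0, 0.0, -2.9]
grip_width: 0.172
grip_force: 90.0
time_s: 18.63
eef_pos: [560.7, -208.6, 387.4]
ee_rot: [-0.001, 0.955, 0.297, -0.002]
force: [0.2, 0.2, -2.7]
grip_width: 0.171
grip_force: 89.9
time_s: 19.47
eef_pos: [560.6, -205.8, 388.4]
ee_rot: [-0.001, 0.836, 0.549, -0.001]
force: [0.3, -0.4, -3.0]
grip_width: 0.174
grip_force: 89.9
t 19.4667 pos [ 560.6 -205.8  388.4] psi 66.5 F [ 0.3 -0.4 -3. ] w 0.174 gf 89.91377592086792 q [-0.55  0.45  0.91 -0.    1.79 -0.14]
shift now-axes [ -1.5   3.1 187.4] shift goal-axes [ -1.4   2.5 187.4] turn [-0.03 -0.    0.02]
```

```bash

python3 -m inch '-12 3 10 0 0 0;0 0 20 0 0 0;0 0 25 0 0 0;0 0 25 0 0 0;0 0 25 0 0 0;0 0 25 0 0 0;0 0 25 0 0 0;0 0 20 0 0 0;0 0 12 0 0 0;0 0 3 0 0 0'
python3 -c "
from h import *
plan([590.4-7*.4,-144-7*.916,198],66.4)
snap('scene','s4'); snap('wrist','w4')
a=cv2.imread('pics/s4.png');b=cv2.imread('pics/w4.png')
o=np.zeros((600,800,3),np.uint8);o[:400,:400]=cv2.resize(a[120:220,180:280],(400,400),interpolation=3);o[:300,400:]=cv2.resize(b,(400,300));cv2.imwrite('pics/s4b.png',o)"
```

```text
time_s: 20.3
eef_pos: [557.3, -217.7, 196.4]
ee_rot: [-0.003, 0.837, 0.547, -0.001]
force: [-0.2, 0.0, -2.4]
grip_width: 0.168
grip_force: 89.8
t 20.3 pos [ 557.3 -217.7  196.4] psi 66.3 F [-0.2  0.  -2.4] w 0.168 gf 89.78932499885559 q [-0.57  0.5   1.31 -0.    1.33 -0.15]
shift now-axes [73.8  0.7 -1.6] shift goal-axes [73.8  0.8 -1.6] turn [-0.06 -0.01 -0.01]
```

View pics/s4b.png

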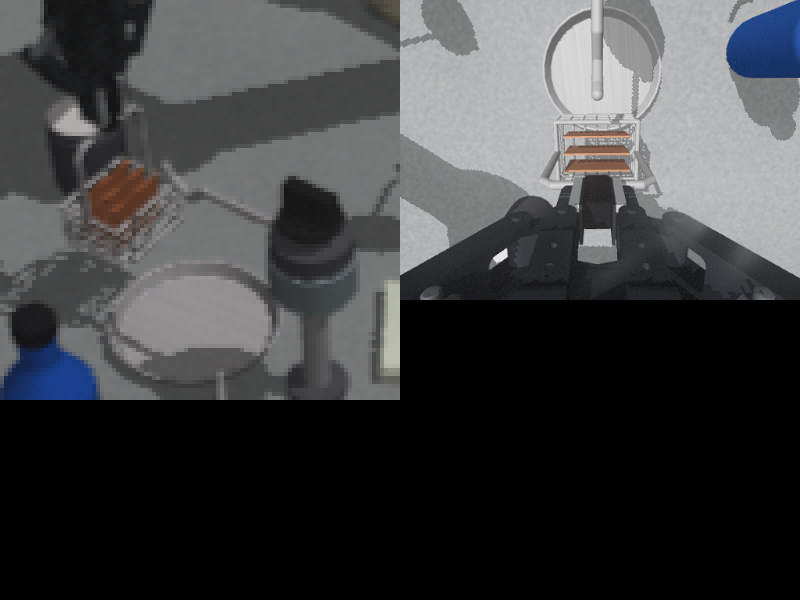

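The grip lines up with the hook (both at x≈597 in the wrist inset), and the basket is upright outside the tip. I advance it over the hook.

```bash

python3 -m inch '2 0 -3 0 0 0;5 0.8 0 0 0 0;8 0 0 0 0 0;10 0 0 0 0 0;10 0 0 0 0 0;10 0 0 0 0 0;10 0 0 0 0 0;10 0 0 0 0 0;9 0 0 0 0 0;6 0 0 0 0 0'
python3 -m inch '0 0 0 0 0 0;0 0 0 0 0 0;0 0 0 0 0 0;0 0 0 0 0 0;0 0 0 0 0 0;0 0 0 0 0 0;0 0 0 0 0 0;0 0 0 0 0 0;0 0 0 0 0 0;0 0 0 0 0 0'
python3 -c "
from h import *
plan([590.4,-144,170],66.4)"
```

```text
time_s: 21.23
eef_pos: [592.3, -143.3, 203.3]
ee_rot: [-0.0, 0.836, 0.548, 0.0]
force: [-0.0, 0.3, -2.8]
grip_width: 0.176
grip_force: 89.9
time_s: 22.07
eef_pos: [591.8, -144.6, 203.3]
ee_rot: [-0.0, 0.836, 0.548, -0.0]
force: [-0.4, 0.5, -2.5]
grip_width: 0.166
grip_force: 90.0
t 22.0667 pos [ 591.8 -144.6  203.3] psi 66.5 F [-0.4  0.5 -2.5] w 0.166 gf 89.9560797214508 q [-0.43  0.52  1.27 -0.    1.35 -0.02]
shift now-axes [ 0.  -1.5 33.3] shift goal-axes [ 0.  -1.5 33.3] turn [-0.    0.    0.01]
```

```bash

python3 -m inch '0 -1 3 0 0 0;0 0 4 0 0 0;0 0 4 0 0 0;0 0 4 0 0 0;0 0 4 0 0 0;0 0 4 0 0 0;0 0 3 0 0 0;0 0 2 0 0 0;0 0 1 0 0 0;0 0 0 0 0 0'
python3 -m inch '0 0 1 0 0 0;0 0 1 0 0 0;0 0 1 0 0 0;0 0 1 0 0 0;0 0 0 0 0 0;0 0 0 0 0 0;0 0 0 0 0 0;0 0 0 0 0 0;0 0 0 0 0 0;0 0 0 0 0 0'
```

```text
time_s: 22.9
eef_pos: [590.8, -144.1, 174.1]
ee_rot: [-0.0, 0.836, 0.548, -0.0]
force: [0.7, -0.0, -1.8]
grip_width: 0.171
grip_force: 89.9
time_s: 23.73
eef_pos: [591.0, -144.2, 170.5]
ee_rot: [0.0, 0.836, 0.548, 0.0]
force: [-0.2, 1.0, 2.2]
grip_width: 0.173
grip_force: 90.5
```

The hook now carries the basket at the expected height, so I release.

```bash

python3 -m inch '0 0 0 0 0 0;0 0 0 0 0 0;0 0 0 0 0 0;0 0 0 0 0 0;0 0 0 0 0 0;0 0 0 0 0 0;0 0 0 0 0 0;0 0 0 0 0 0;0 0 0 0 0 0;0 0 0 0 0 0' 1
python3 -m inch '0 0 -5 0 0 0;0 0 -10 0 0 0;0 0 -15 0 0 0;0 0 -20 0 0 0;0 0 -25 0 0 0;0 0 -25 0 0 0;0 0 -25 0 0 0;0 0 -25 0 0 0;0 0 0 0 0 0;0 0 0 0 0 0'
python3 -m inch '-12 0 0 0 0 0;-12 0 0 0 0 0;-12 0 0 0 0 0;-12 0 0 0 0 0;-12 0 0 0 0 0;0 0 0 0 0 0;0 0 0 0 0 0;0 0 0 0 0 0;0 0 0 0 0 0;0 0 0 0 0 0'
python3 -c "
from h import *
snap('scene','s5'); snap('wrist','w5')
a=cv2.imread('pics/s5.png');b=cv2.imread('pics/w5.png')
o=np.zeros((600,800,3),np.uint8);o[:400,:400]=cv2.resize(a[120:220,180:280],(400,400),interpolation=3);o[:300,400:]=cv2.resize(b,(400,300));cv2.imwrite('pics/s5b.png',o)"
```

```text
time_s: 24.57
eef_pos: [590.9, -144.2, 170.3]
ee_rot: [-0.0, 0.836, 0.548, -0.0]
force: [-0.4, 0.3, -0.2]
grip_width: 0.996
grip_force: 0.0
time_s: 25.4
eef_pos: [591.1, -144.2, 322.2]
ee_rot: [0.001, 0.836, 0.548, 0.001]
force: [0.5, -0.1, -1.4]
grip_width: 1.001
grip_force: 0.0
time_s: 26.23
eef_pos: [567.1, -198.7, 320.3]
ee_rot: [-0.0, 0.836, 0.548, 0.0]
force: [-0.5, 0.4, 1.0]
grip_width: 0.996
grip_force: 0.0
```

View pics/s5b.png

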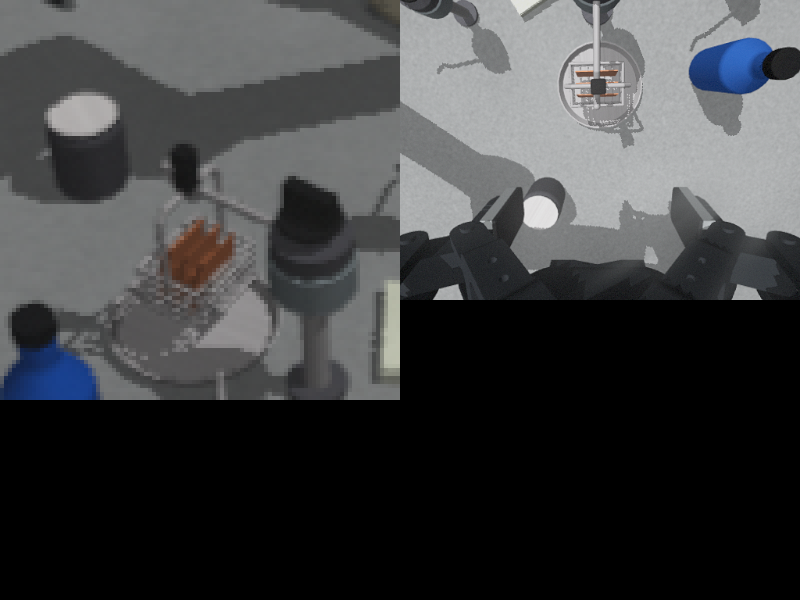

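The basket hangs in the hook's dip, upright over the tray, with its grip at (597,87) in the wrist inset. I let any swing settle, check for motion and hand in.

```bash

python3 -m inch '0 0 0 0 0 0;0 0 0 0 0 0;0 0 0 0 0 0;0 0 0 0 0 0;0 0 0 0 0 0;0 0 0 0 0 0;0 0 0 0 0 0;0 0 0 0 0 0;0 0 0 0 0 0;0 0 0 0 0 0' >/dev/null
python3 -m inch '0 0 0 0 0 0;0 0 0 0 0 0;0 0 0 0 0 0;0 0 0 0 0 0;0 0 0 0 0 0;0 0 0 0 0 0;0 0 0 0 0 0;0 0 0 0 0 0;0 0 0 0 0 0;0 0 0 0 0 0' >/dev/null
python3 -c "
from h import *
f=[ctrl.capture('scene')['image'][120:220,180:280].astype(int) for _ in range(6)]
d=[int((abs(x-f[0]).max(2)>40).sum()) for x in f]; print(d)
if max(d)<15: print(ctrl.finish_job())"
```

```text
[0, 0, 0, 0, 0, 0]
the job is handed in; nothing more can be done
None
```

The job is handed in: the hook is locked over the drip tray, and the basket hangs still and upright in its dip, clear of the paper; the judge's verdict was not shown.

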